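# Open the parts-washing tank with its side lever

## Robot

A 6-joint arm with a two-finger parallel gripper is mounted at the origin on the work surface. World frame = base frame: x ahead of the robot, y to its left, z up, the work surface at z = 0. Lengths are in m, angles in rad, forces in N, time in s.
With the tool pointing down it reaches from about 0.225 to 0.875 m from the base axis. Payload 3.4 kg.
Tool frame: the origin (TCP) lies midway between the tips of the shut fingers; the grasp point (between the pads) lies 19 mm behind it; x points along the fingers, z is the direction in which the jaws open and shut, and the axes are right-handed (so a half turn about x gives the same grasp; the last joint's range is limited). The gripper opens to 85 mm and grips with 20 to 120 N. Pads are 22 mm wide; open, the fingers measure 114 mm over their backs; the gripper's body (76 mm by 85 mm) begins 54 mm behind the grasp point. The pads swing forward as they close: fully open they stand 13 mm farther back than shut.
Start: joints at [-1.313, 0.276, 1.505, -0, 1.361, -0.121], TCP at [0.213, -0.534, 0.231] pointing down, gripper open.
Joint ranges: [-2.89, 2.89], [-0.75, 2.08], [0.22, 2.7], [-1.18, 4.32], [0.11, 2.71], [-2.7, 2.7]. Speed limits (rad/s): [2.57, 2.57, 3.14, 3.14, 3.14, 3.14].

## Interface

Orientations are given as a unit quaternion [w, x, y, z].
In Python, from rig import manip, eyes gives the robot as it stands. The module is installed in compiled form; this text tells all that it offers.
- The arm moves only by the shell command python3 -m crank 'ROWS' [FORCE]. ROWS is JSON, a list of rows, each a list of 7 numbers: the shift along the tool's x, y, z in cm, then the turn, a rotation vector about the tool's x, y, z in degrees, then the finger opening in cm, from 0 to 8.54. A call has 1 to 5 rows; each row is the pose to reach, as a shift and turn from the pose commanded when the call began, along the tool's axes at that moment; what a row does not reach only later rows make up. A row lasts 1/8 s, in which the tool goes at most 62.5 mm and 10.7 degrees, less where a joint would pass 70% of its speed; a pose out of reach is approached as far as the arm can. A call with a gripper value outside its range is refused whole. The fingers move at their own pace and stop on an object; FORCE is the grip in N (left out, the last holds). Time passes only in rows, so rows that repeat a pose let the fingers close. It gives the time, the measured TCP pose, the force and the opening at its end, in the units of the state.
- manip.get_state(): the state, without advancing time (a new reading comes with each control period).
- eyes.get_image(name): name is "side" or "top" or "wrist"; returns a dict with "color" (384x512x3 uint8, blue, green, red), "z_map" (384x512 float32, m along the optical axis (not along the pixel's ray), 0 where there is no reading), "vertical_fov" (degrees; the focal length in pixels is half the picture's height over the tangent of half this angle, whatever the lens; pixels are square), "cx", "cy" (the principal point, pixels), "eye" and "attitude" of the camera in the world. Camera axes: x right, y up, looking along -z (the intrinsics and any distortion apply to the point x, -y, -z); pixel columns grow to the right and rows downward; lengths in m; the calibration is good to about 2 mm. A picture is of the moment at which its call begins.
- manip.sign_off(): hands the job in, once; it reports no verdict.
The state is a dict: "clock": time; "qpos": joint angles; "qd": joint speeds; "effort": joint torques, N m; "position": TCP position; "ee_rot": TCP orientation; "contact_force": force on the tool from outside, world axes, zero at the start; "moment": the same for the moment, N m; "width": finger opening in m.
Only numpy, scipy, OpenCV 4.12 (cv2) and the standard library are available. Lean on these libraries where they do the work, as an engineer would, in place of code of your own. Each camera call takes 0.05 s, during which the arm holds its last target.

## Task

I need both hands to take the washed parts out of the tank, so open it for me: push the knob of the catch at the lid's free edge a quarter turn to either side with a fingertip, clear of the lid, then press the pad of the side lever smoothly all the way down to its stop so that it raises the lid, neither flinging the lid up nor letting it drop. Finish while still holding the lever down on its stop. Only push and press: grasp and lift nothing, keep off the lid itself, and leave the other things on the bench where they are.

Things in the scene. Friction and masses are not known exactly. Their poses are not given: they have to be found in the camera images.
- tank: Grey sheet-metal parts-washing tank fixed to the bench: 220 (x) by 260 (y) by 170 mm high box with a flat bare-steel lid. Origin: centre of its underside, on the bench surface. Its x points from its front wall (x = -110 mm, with the catch; it looks to the robot's left) to its rear wall (lid hinge); z up. The lever is on the side wall nearest the robot (y = -130 mm).
- lid (a joint): Hinge of the steel lid (226 by 264 mm, about 1.1 to 1.6 kg), along the tank's y at x = +114, z = 176 mm. 0 = shut; grows as the front edge rises, rad; about 0.8 when the lever is on its stop. It falls shut by its weight when the lever is let go. A lug on its edge nearest the robot lies over the roller of the lever's short end.
- lid_edge (a point): Middle of the top of the lid's front edge; 178 mm above the bench when shut, about 340 mm when open.
- lever (a joint): Lever on the tank's robot side, a steel flat bar 8 mm thick, 22 mm high. 0 = at rest, long end 22 degrees above level; grows as the long end goes down, rad; 0.70 = lower stop, 18 degrees below level. A spring and the lid push it back up. At the pad: 7 to 12 N to start, 4 to 7 N near the stop. With the catch over the lid it moves only 0.05 rad or so, then goes solid.
- lever_pin (a point): Centre of the pin the lever turns on: at x = -10, y = -152, z = 193 mm of the tank, the pin along the tank's y, in a clevis 36 mm wide. The long arm reaches 283 mm from it towards the tank's front, the short arm 75 mm to the rear. Axes as the tank's.
- lever_pad (a point): Centre of the top face of the flat black rubber palm pad on the lever's long end: 75 mm along the bar, 44 mm across, 8 mm thick; 245 mm from the pin along the bar, 19 mm above the bar's centre line. x runs along the bar towards the pin, z out of the pad's top. 302 mm above the bench at rest, 135 mm at the stop, moving on an arc about the pin; nothing stands under or above it.
- catch (a joint): Turn-button catch at the middle of the tank's front: steel bar 96 by 12 by 5 mm on an upright pin at the tank's x = -140, y = 0 mm, underside at z = 181 mm. 0 = along the tank's x, its nose 12 mm over the lid's edge, blocking it. Positive = anticlockwise from above (knob towards the tank's -y); range +-1.57 rad, starts within 0.35 of 0, clear of the lid beyond 1.1 either way; friction holds it.
- catch_knob (a point): Centre of the top of the catch's upright black knob: 14 mm diameter, 30 mm tall (186 to 216 mm above the bench), 48 mm from the catch's pin, on the side away from the lid. Pushing it sideways takes about 1 to 2 N; free space beneath and around it.
- spray_can: Bystander: bare aluminium spray can, 64 mm diameter, 160 mm tall, standing beside the tank. Origin under its centre.
- oil_bottle: Bystander: grey bottle with white cap, 64 mm diameter, 150 mm tall, standing beside the tank. Origin under its centre.
- grease_tin: Bystander: flat steel tin, 88 mm diameter, 55 mm tall. Origin under its centre.
- line_spool: Bystander: black spool, 96 mm diameter, 40 mm tall. Origin under its centre.
- plug_socket: Bystander: small steel spark-plug socket, 25 mm diameter, 64 mm tall, standing. Origin under its centre.
- screwdriver: Bystander: screwdriver 190 mm long, lying in front of the tank, handle black. Origin at its middle, x towards its tip.
- cylinder_barrel: Bystander: finned aluminium engine cylinder, 74 mm diameter, 60 mm tall, standing. Origin under its centre.

How it is judged:
By the outcome, as a careful person would: the job done as asked, in the order asked, and still so for the second after the job is handed in, while the arm keeps its last pose, push and grip.
It also fails if it takes over 43 s, if anything falls off the work surface, if the arm or the gripper's body presses on something with over 40 N, if the wrist force passes 120 N, or if a joint passes its speed limit or range.

## Working session

There is one attempt and no reset: what is moved stays moved. The work goes in short steps, Python scripts to look and compute and a shell command to move; the robot and the scene stay as the last step left them, time stands still between calls to the robot, and variables do not carry over. Pictures are saved under pics/ and viewed, and the job is handed in when it is done.

```bash
mkdir -p pics; ls
python3 - <<'E'
from rig import manip, eyes
import cv2,numpy as np
print(manip.get_state())
for n in ["side","top","wrist"]:
    d=eyes.get_image(n); cv2.imwrite(f"pics/{n}0.png",d["color"]); np.savez(f"{n}0.npz",**d)
    print(n,{k:v for k,v in d.items() if k not in("color","z_map")})
E
```

```text
pics
{'clock': 0.0, 'qpos': array([-1.31301445e+00,  2.76566706e-01,  1.50613635e+00, -3.17675089e-06,
        1.36067313e+00, -1.20970949e-01]), 'qd': array([ 1.78787388e-03,  8.56664081e-04, -2.62394351e-05, -1.03875234e-03,
        6.48015455e-04, -4.55192778e-04]), 'effort': array([-2.04256437e-03, -4.16773081e+01, -2.45802695e+01, -8.90714127e-04,
        1.09642619e-02, -6.12952931e-06]), 'position': array([ 0.21248817, -0.53373416,  0.23045455]), 'ee_rot': array([ 0.58470801,  0.39735085,  0.58566009, -0.39652377]), 'contact_force': array([0.22782367, 0.05071658, 0.05878905]), 'moment': array([-0.02759038, -0.04224849,  0.04067433]), 'width': 0.08539411533603508}
side {'vertical_fov': 52.94514328017429, 'cx': 244.5733252005646, 'cy': 193.17039513796266, 'eye': array([0.13833866, 0.72302224, 0.81271361]), 'attitude': array([-0.24335054, -0.12910466,  0.44243129,  0.85344423])}
top {'vertical_fov': 56.4195083347529, 'cx': 256.5295033380818, 'cy': 192.41551287488574, 'eye': array([ 0.54921942, -0.05646978,  1.02923667]), 'attitude': array([-0.70355722, -0.02270023,  0.00935484,  0.71021435])}
wrist {'vertical_fov': 66.22995116860046, 'cx': 252.1294451818558, 'cy': 191.08931443732538, 'eye': array([ 0.28859665, -0.50589055,  0.37238147]), 'attitude': array([ 0.81698717, -0.13117519,  0.09036343, -0.5542197 ])}
```

View pics/side0.png

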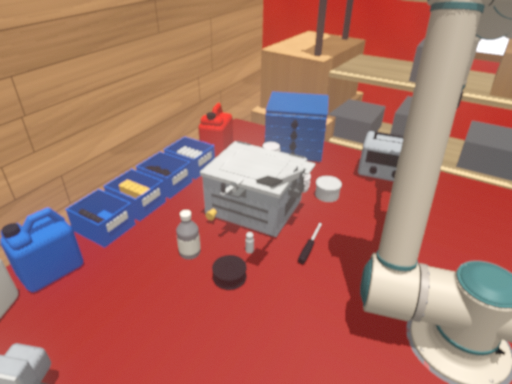

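View pics/top0.png

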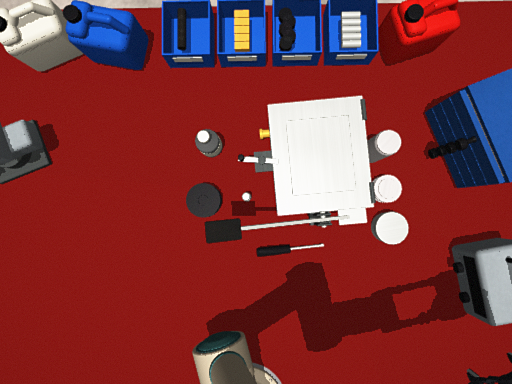

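View pics/wrist0.png

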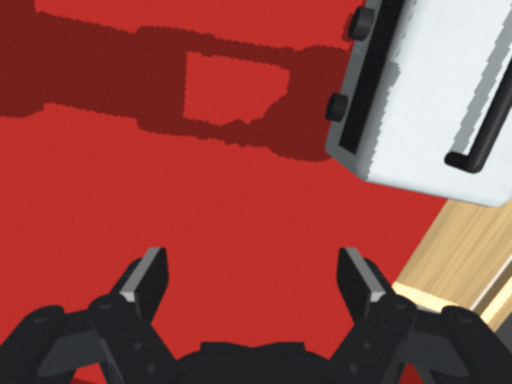

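```bash
cat > h.py <<'E'
import numpy as np,cv2
from scipy.spatial.transform import Rotation as R
def q(a): return R.from_quat([a[1],a[2],a[3],a[0]])
def pts(d):
    z=d["z_map"]; H,W=z.shape; f=H/2/np.tan(np.radians(float(d["vertical_fov"]))/2)
    v,u=np.mgrid[:H,:W]
    P=np.stack([(u-d["cx"])/f*z,-(v-d["cy"])/f*z,-z],-1)
    return P@q(d["attitude"]).as_matrix().T+d["eye"]
E
python3 - <<'E'
from h import *
d=dict(np.load("top0.npz")); P=pts(d)
for n,(u,v) in dict(bench=(150,200),knob=(241,158),pin=(262,160),pad=(223,230),padL=(208,231),padR=(239,230),bar=(290,222),lidc=(320,155),lidFL=(272,110),lidFR=(280,208),lidRR=(366,204),lidRL=(362,102),sock=(247,197),spool=(203,199),oil=(207,140)).items():
    print(n,P[v,u].round(3))
cv2.imwrite("pics/topz.png",cv2.resize(d["color"][90:270,180:420],None,fx=3.3,fy=3.3,interpolation=cv2.INTER_CUBIC))
m=(P[...,2]>.165)&(P[...,2]<.19)&(abs(P[...,0]-.65)<.25)&(abs(P[...,1]+.15)<.3)
n,l,s,c=cv2.connectedComponentsWithStats(m.astype(np.uint8)); print(s)
k=1+np.argmax(s[1:,4]); print(cv2.minAreaRect(P[l==k][:,:2].astype(np.float32)))
# knob pts and pad pts
m=(P[...,2]>.2)&(P[...,2]<.24)
n,l,s,c=cv2.connectedComponentsWithStats(m.astype(np.uint8))
for i in range(1,n):
    if s[i,4]>4: print(s[i],P[l==i].mean(0).round(4))
E
```

```text
bench [ 0.577  0.272 -0.004]
knob [ 0.666 -0.006  0.214]
pin [ 0.664 -0.054  0.188]
pad [0.507 0.026 0.301]
padL [0.505 0.055 0.311]
padR [ 0.506 -0.006  0.29 ]
bar [ 0.519 -0.115  0.235]
lidc [ 0.676 -0.193  0.178]
lidFL [ 0.786 -0.08   0.178]
lidFR [ 0.55  -0.096  0.176]
lidRR [ 0.558 -0.299  0.178]
lidRL [ 0.801 -0.294  0.182]
sock [ 0.581 -0.013  0.063]
spool [0.577 0.111 0.036]
oil [0.722 0.083 0.145]
[[     0      0    512    384 185246]
 [   238     96    138    129  11353]
 [   314    214      2      2      3]
 [   326    217      1      1      1]
 [   327    221      1      1      1]
 [   315    223      3      3      4]]
((0.6561288833618164, -0.1559649109840393), (0.30334576964378357, 0.315238893032074), 4.49035120010376)
[ 466   69   46  114 2857] [ 0.7584 -0.5907  0.2086]
[238 154   6   7  33] [ 0.6679 -0.0052  0.2128]
[316 213  15   3  33] [ 0.5354 -0.193   0.2069]
[285 218  47   8 199] [ 0.519  -0.1598  0.2169]
[208 352  37  32 320] [0.2122 0.041  0.2176]
```

View pics/topz.png

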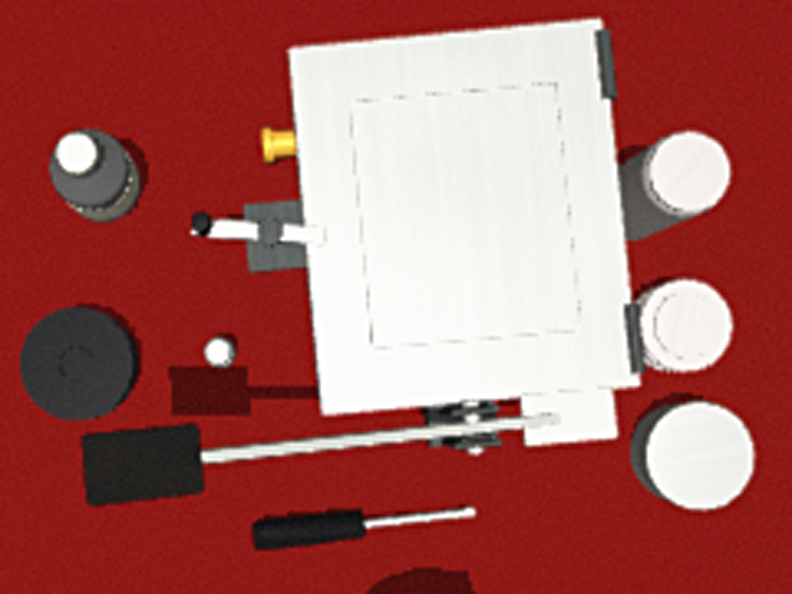

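```bash
cat >> h.py <<'E'
def st():
    from rig import manip
    return manip.get_state()
def delta(pos,Rm,s=None):
    s=s or st(); R0=q(s["ee_rot"])
    d=R0.inv().apply(np.array(pos)-s["position"])*100
    r=(R0.inv()*R.from_matrix(Rm)).as_rotvec(degrees=True)
    return d.round(2),r.round(1)
E
python3 - <<'E'
from h import *
s=st(); print(q(s["ee_rot"]).as_matrix().round(3))
d=dict(np.load("top0.npz")); P=pts(d)
# lid front edge rows
z=P[...,2]; xs=[]
M=(z>.165)&(z<.19)
E=[]
for v in list(range(112,145))+list(range(178,205)):
    u=[u for u in range(255,300) if M[v,u]]
    E.append(P[v,u[0]][:2])
E=np.array(E); c=np.polyfit(E[:,0],E[:,1],1); print("front edge slope",c, "yaw",np.arctan(c[0]))
g=d["color"].max(-1); 
m=(z>.26)&(z<.33)&(abs(P[...,0]-.5)<.07)&(P[...,1]>-.1)&(P[...,1]<.1)&(g<70)
p=P[m]; print(m.sum(),p.mean(0),p.min(0),p.max(0)); print(cv2.minAreaRect(p[:,:2].astype(np.float32)))
m=(z>.22)&(z<.34)&(abs(P[...,0]-.5)<.07)&(P[...,1]>-.16)&(P[...,1]<-.02); p=P[m]; print("bar",np.polyfit(p[:,1],p[:,0],1),np.polyfit(p[:,1],p[:,2],1))
m=(z>.19)&(z<.23)&(g<90)&(abs(P[...,0]-.67)<.03)&(abs(P[...,1])<.03);print("knob",P[m].mean(0),P[m].min(0),P[m].max(0))
E
```

```text
[[-0.     0.929  0.37 ]
 [ 0.001  0.37  -0.929]
 [-1.     0.    -0.001]]
front edge slope [ 0.08174956 -0.13403867] yaw 0.08156817802138122
744 [0.50602918 0.02659587 0.30097853] [ 0.48325748 -0.00967074  0.28429763] [0.52853332 0.06092372 0.31608722]
((0.5060094594955444, 0.026123102754354477), (0.042990148067474365, 0.06944429129362106), 4.830667495727539)
bar [-0.07964189  0.50850629] [0.39337919 0.27955997]
knob [ 0.66787701 -0.00524747  0.21277814] [ 0.66223863 -0.01102436  0.20199357] [0.67515032 0.00077592 0.21640019]
```

```bash
python3 -m crank '[[-6,0,0,0,0,0,0],[-12,0,0,0,0,0,0],[-18,0,0,0,0,0,0],[-20,0,0,0,0,0,0]]' 30
python3 - <<'E'
from h import *
Rm=np.array([[0,0,1],[0,1,0],[-1,0,0]]).astype(float)
print(delta([.63,.0,.42],Rm))
E
```

```text
clock: 0.65
position: [0.2128, -0.5349, 0.4357]
ee_rot: [0.587, 0.395, 0.583, -0.399]
contact_force: [0.5, 0.2, -0.3]
width: 0.0122
(array([  1.28,  58.54, -34.28]), array([-68.3,   0.3,   0.3]))
```

```bash
python3 -m crank '[[0,5,-3,-6,0,0,0],[0,10,-6,-12,0,0,0],[0,15,-9,-18,0,0,0],[0,20,-12,-24,0,0,0],[0,25,-15,-30,0,0,0]]'
python3 - <<'E'
from h import *
Rm=np.array([[0,0,1],[0,1,0],[-1,0,0]]).astype(float)
print(delta([.63,.0,.42],Rm))
E
```

```text
clock: 1.27
position: [0.3902, -0.3008, 0.4311]
ee_rot: [0.668, 0.231, 0.668, -0.231]
contact_force: [1.5, 0.1, -0.3]
width: 0.0
(array([ 1.11, 38.46,  0.3 ]), array([-38.1,   0. ,  -0. ]))
```

```bash
python3 -m crank '[[0,5.5,0,-8,0,0,0],[0,11,0,-16,0,0,0],[0,16.5,0,-24,0,0,0],[0,22,0,-32,0,0,0],[0,27.5,0,-38,0,0,0]]'
python3 - <<'E'
from h import *
Rm=np.array([[0,0,1],[0,1,0],[-1,0,0]]).astype(float)
print(delta([.63,.0,.42],Rm))
E
```

```text
clock: 1.9
position: [0.5607, -0.085, 0.4311]
ee_rot: [0.707, 0.0, 0.707, -0.001]
contact_force: [-0.5, -1.1, -0.0]
width: -0.0003
(array([1.1 , 8.51, 6.92]), array([-0.1, -0. ,  0. ]))
```

```bash
python3 -m crank '[[0,4.2,3.4,0,0,0,0],[0,8.2,6.8,0,0,0,0],[5,8.2,6.8,0,0,0,0],[10,8.2,6.8,0,0,0,0],[12,8.2,6.8,0,0,0,0]]'; python3 -m crank '[[5,0,0,0,0,0,0],[10,0,0,0,0,0,0],[11,0,0,0,0,0,0],[11,0,0,0,0,0,0]]'
python3 - <<'E'
from h import *
from rig import eyes
for n in ["top","side"]:
    d=eyes.get_image(n); np.savez(f"{n}1.npz",**d)
    c=d["color"]
    c=c[90:270,180:420] if n=="top" else c[100:300,150:400]
    cv2.imwrite(f"pics/{n}1.png",cv2.resize(c,None,fx=3,fy=3,interpolation=cv2.INTER_CUBIC))
E
```

```text
clock: 2.52
position: [0.6266, -0.0044, 0.307]
ee_rot: [0.705, 0.002, 0.71, -0.001]
contact_force: [-0.0, -0.1, 1.0]
width: 0.0001
clock: 3.02
position: [0.6287, -0.005, 0.2016]
ee_rot: [0.707, 0.002, 0.707, -0.002]
contact_force: [0.6, 0.2, -0.4]
width: -0.0001
```

View pics/top1.png

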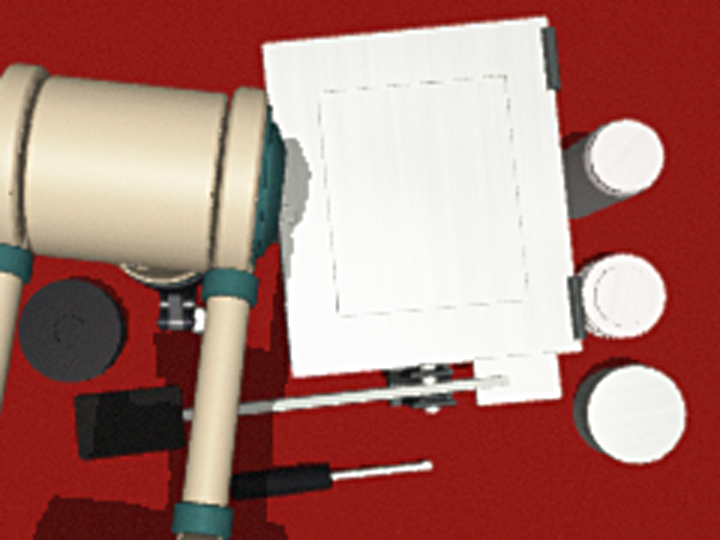

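View pics/side1.png

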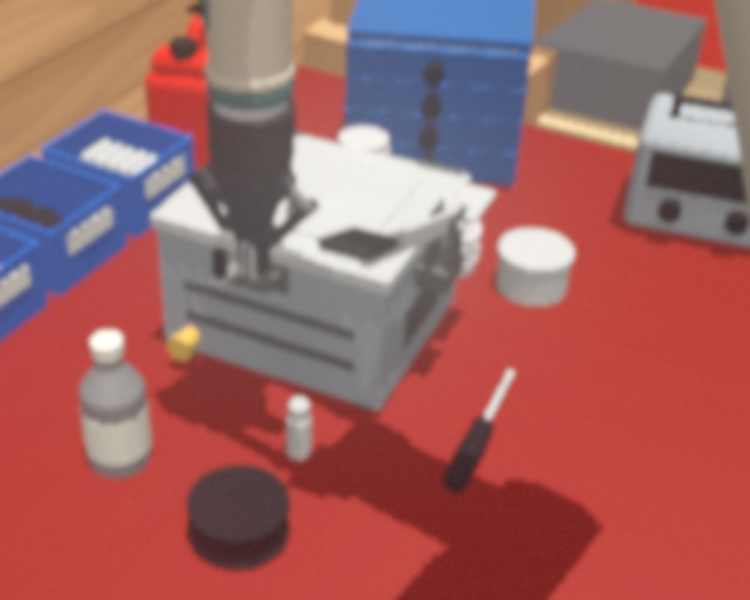

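```bash
python3 -m crank '[[0,0,0.8,0,0,0,0],[0,0,1.2,0,0,0,0],[0,0,1.6,0,0,0,0]]';  python3 -m crank '[[0,0,0.3,0,0,0,0],[0,0,0.6,0,0,0,0]]'
python3 - <<'E'
from h import *
from rig import eyes
d=eyes.get_image("side"); 
print(pts(d)[178:194,220:238,0].round(3)[::3,::2])
cv2.imwrite("pics/s2.png",cv2.resize(d["color"][150:230,190:290],None,fx=6,fy=6,interpolation=cv2.INTER_CUBIC))
E
```

```text
clock: 3.5
position: [0.645, -0.0051, 0.2018]
ee_rot: [0.707, 0.002, 0.707, -0.002]
contact_force: [-0.3, -0.3, -0.2]
width: -0.0001
clock: 3.75
position: [0.65, -0.005, 0.2012]
ee_rot: [0.707, 0.002, 0.708, -0.002]
contact_force: [-1.4, 0.7, 0.4]
width: 0.0003
[[0.729 0.662 0.654 0.647 0.641 0.635 0.627 0.622 0.616]
 [0.727 0.721 0.656 0.649 0.645 0.638 0.639 0.681 0.675]
 [0.672 0.669 0.657 0.65  0.645 0.638 0.638 0.66  0.658]
 [0.672 0.665 0.655 0.649 0.646 0.638 0.638 0.659 0.671]
 [0.674 0.668 0.663 0.651 0.646 0.639 0.666 0.659 0.661]
 [0.675 0.669 0.665 0.681 0.673 0.668 0.664 0.657 0.652]]
```

View pics/s2.png

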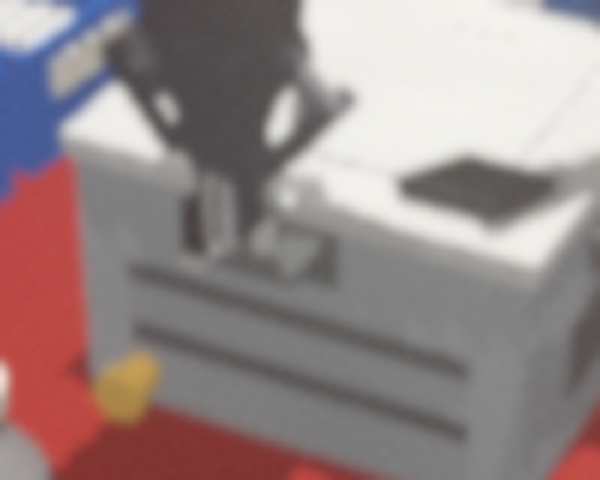

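```bash
cat > arc.py <<'E'
from h import *
import sys
yaw=.08; ex=np.array([np.sin(yaw),-np.cos(yaw),0]); ey=np.array([np.cos(yaw),np.sin(yaw),0])
pin=np.array([.6647,-.0516,.201])
def pose(f,off=.019):
    T=np.sin(f)*ex+np.cos(f)*ey; X=np.array([0,0,-1.]); Y=np.cross(T,X)
    return pin+.048*(-np.cos(f)*ex+np.sin(f)*ey)-T*off, np.column_stack([X,Y,T])
if __name__=="__main__":
    for f in map(float,sys.argv[1:]):
        print(f,*delta(*pose(f)))
E
python3 arc.py .3 .4 .5 .65 .8
```

```text
0.3 [0.02 0.44 0.61] [12.3 -0.  -0. ]
0.4 [0.02 0.5  1.12] [18. -0. -0.]
0.5 [0.02 0.51 1.64] [23.8 -0.  -0. ]
0.65 [0.02 0.42 2.4 ] [32.4 -0.   0. ]
0.8 [0.02 0.22 3.15] [41. -0.  0.]
```

```bash
python3 -m crank '[[0,0.3,0.3,8,0,0,0],[0,0.45,0.7,15,0,0,0],[0,0.5,1.3,20,0,0,0],[0,0.5,1.9,27,0,0,0],[0,0.4,2.4,32.5,0,0,0]]'; python3 arc.py .65 .8 .95 1.1 1.2 1.3
```

```text
clock: 4.42
position: [0.674, -0.0011, 0.2011]
ee_rot: [0.678, 0.201, 0.678, -0.201]
contact_force: [-0.8, -0.4, 1.0]
width: 0.0001
0.65 [0.01 0.04 0.04] [-0.3 -0.1  0. ]
0.8 [0.   0.28 0.78] [ 8.3 -0.1  0. ]
0.95 [0.   0.4  1.54] [16.9 -0.1  0. ]
1.1 [0.   0.4  2.32] [25.5 -0.1  0. ]
1.2 [0.   0.34 2.83] [31.2 -0.1  0. ]
1.3 [0.   0.23 3.33] [36.9 -0.   0.1]
```

```bash
python3 -m crank '[[0,0.3,0.8,8,0,0,0],[0,0.4,1.55,17,0,0,0],[0,0.4,2.3,25.5,0,0,0],[0,0.35,2.85,31,0,0,0],[0,0.25,3.35,37,0,0,0]]'; python3 arc.py 1.3 1.4 1.5 1.57
python3 - <<'E'
from h import *
from rig import eyes
d=eyes.get_image("side"); 
cv2.imwrite("pics/s3.png",cv2.resize(d["color"][150:230,190:290],None,fx=6,fy=6,interpolation=cv2.INTER_CUBIC))
E
```

```text
clock: 5.05
position: [0.7036, -0.017, 0.201]
ee_rot: [0.579, 0.405, 0.58, -0.406]
contact_force: [-1.2, 1.1, 0.2]
width: -0.0001
1.3 [-0.   -0.04  0.01] [-0.1 -0.1  0.1]
1.4 [-0.    0.13  0.5 ] [ 5.6 -0.1  0.1]
1.5 [-0.    0.24  1.01] [11.4 -0.1  0.1]
1.57 [-0.    0.3   1.36] [15.4 -0.   0.1]
```

View pics/s3.png

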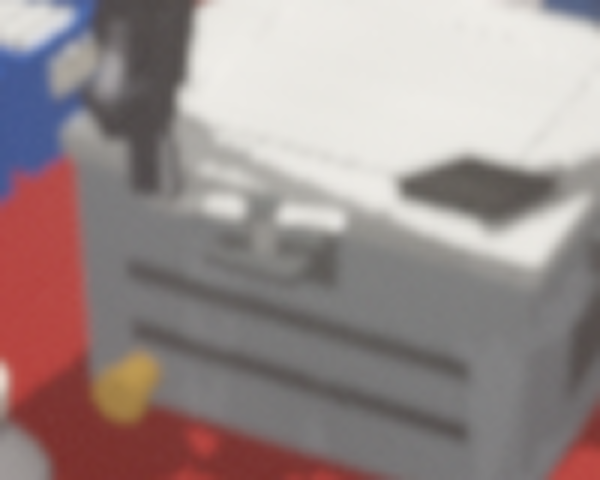

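```bash
python3 -m crank '[[0,0.15,0.5,5,0,0,0],[0,0.25,1.1,11,0,0,0],[0,0.25,1.1,11,0,0,0],[0,0.1,0,11,0,0,0],[0,-0.2,-2,11,0,0,0]]'; python3 -m crank '[[-6,0,0,0,0,0,0],[-12,0,0,0,0,0,0],[-18,0,0,0,0,0,0],[-20,0,0,0,0,0,0]]'
python3 - <<'E'
from h import *
from rig import eyes
d=eyes.get_image("side"); np.savez("side4.npz",**d)
cv2.imwrite("pics/s4.png",cv2.resize(d["color"][130:230,170:310],None,fx=5,fy=5,interpolation=cv2.INTER_CUBIC))
E
```

```text
clock: 5.72
position: [0.6946, 0.0015, 0.2012]
ee_rot: [0.539, 0.458, 0.539, -0.458]
contact_force: [-1.3, 1.2, 0.5]
width: 0.0001
clock: 6.22
position: [0.6949, 0.0026, 0.4071]
ee_rot: [0.541, 0.459, 0.537, -0.456]
contact_force: [0.1, -0.2, 0.0]
width: 0.0
```

View pics/s4.png

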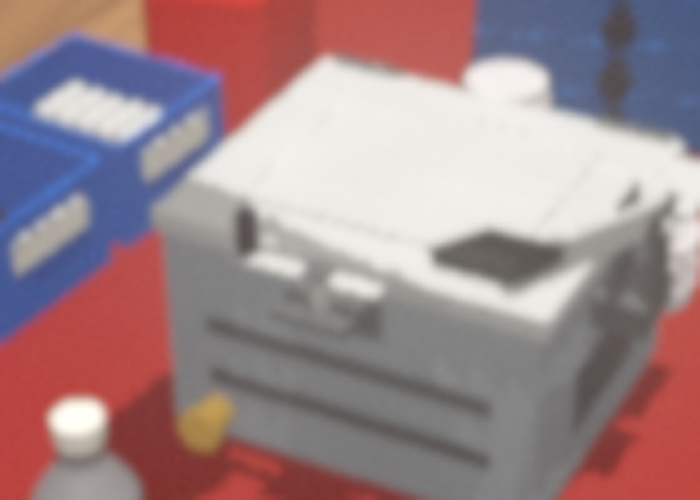

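Run:
```python
from h import *
d=dict(np.load("side4.npz")); P=pts(d); g=d["color"].max(-1)
m=(P[...,2]>.193)&(P[...,2]<.225)&(g<110)&(abs(P[...,0]-.69)<.06)&(P[...,1]>-.09)&(P[...,1]<.02)
p=P[m];print(m.sum(),p.mean(0),p.min(0),p.max(0)); 
from arc import ex,ey,pin
k=np.median(p,0)-pin; print(np.dot(k,ex),np.dot(k,ey),np.arctan2(k@ey,-k@ex))
# lever pad pose plan
s=st(); 
Rv=np.array([[0,0,1],[0,1,0],[-1,0,0]]).astype(float)
lp=np.array([.506,.026,0]) 
lp0=lp+.220*ex  # pin xy
for a in [0,.1,.2,.3,.4,.5,.6,.7]:
    t=np.radians(22)-a
    r=-.245*np.cos(t)+.019*np.sin(t); z=.193+.245*np.sin(t)+.019*np.cos(t)
    print(a,(lp0+r*ex)[:2].round(4),round(z,4))
print(delta([.506,.026,.36],Rv))
```

```text
19 [ 0.70867139 -0.04278853  0.20536106] [ 0.70438919 -0.04554942  0.19371025] [ 0.71271985 -0.03722929  0.21509576]
-0.005157742020997604 0.04448254093275367 1.4553619919231147
0 [0.506 0.026] 0.3024
0.1 [0.5052 0.0358] 0.2799
0.2 [0.5046 0.0433] 0.2565
0.3 [0.5042 0.0485] 0.2325
0.4 [0.504  0.0512] 0.2081
0.5 [0.504  0.0515] 0.1835
0.6 [0.5041 0.0493] 0.159
0.7 [0.5045 0.0447] 0.1349
(array([  4.6 , -18.35,  -5.4 ]), array([-80.7,   0.5,  -0.4]))
```

```bash
cat > lev.py <<'E'
from h import *
from arc import ex,ey
import sys
P0=np.array([.506,.026,0])+.220*ex
def lpose(a,h=0):
    t=np.radians(22)-a
    b=-np.cos(t)*ex+np.sin(t)*np.array([0,0,1]); n=np.sin(t)*ex+np.cos(t)*np.array([0,0,1])
    p=P0+np.array([0,0,.193])+.245*b+(.019+h)*n
    X=-n; Z=ey; Y=np.cross(Z,X)
    return p,np.column_stack([X,Y,Z])
if __name__=="__main__":
    h=float(sys.argv[1])
    for a in map(float,sys.argv[2:]): print(a,*delta(*lpose(a,h)))
E
python3 lev.py .06 0
python3 -m crank '[[0,-4,-1,-10,0,0,0],[0,-8,-2,-20,0,0,0],[0,-12,-3,-30,0,0,0],[0,-16,-4,-40,0,0,0],[0,-18,-5,-50,0,0,0]]'; python3 lev.py .06 0
```

```text
0.0 [  4.8  -18.54  -3.17] [-84.   16.9  17.4]
clock: 6.9
position: [0.506, 0.0226, 0.4009]
ee_rot: [0.682, 0.185, 0.683, -0.185]
contact_force: [0.0, 0.3, -0.3]
width: -0.0004
0.0 [ 4.28 -1.55  1.12] [-34.5   6.6  21.3]
```

```bash
python3 -m crank '[[0.8,-0.3,0.2,-7,1.3,4.3,0],[1.6,-0.6,0.5,-14,2.6,8.6,0],[2.5,-0.9,0.7,-21,3.9,12.9,0],[3.4,-1.2,0.9,-28,5.2,17,0],[4.2,-1.5,1.1,-34.5,6.6,21.3,0]]'; python3 lev.py .06 0;python3 lev.py .01 0
```

```text
clock: 7.52
position: [0.5098, 0.0041, 0.3584]
ee_rot: [0.689, 0.109, 0.698, 0.162]
contact_force: [0.2, 0.2, -0.3]
width: 0.0002
0.0 [ 0.03 -0.04 -0.21] [-0.1  0.2 -0.1]
0.0 [ 5.03 -0.05 -0.22] [-0.1  0.2 -0.1]
```

```bash
python3 -m crank '[[2,0,-0.2,0,0,0,0],[4,0,-0.2,0,0,0,0],[5,0,-0.2,0,0,0,0],[5.3,0,-0.2,0,0,0,0]]'; python3 -m crank '[[0.2,0,0,0,0,0,0],[0.4,0,0,0,0,0,0],[0.5,0,0,0,0,0,0]]'; python3 lev.py 0 0 .1 .2
python3 - <<'E'
from h import *
from rig import eyes
d=eyes.get_image("side"); 
cv2.imwrite("pics/s5.png",cv2.resize(d["color"][110:250,180:380],None,fx=4,fy=4,interpolation=cv2.INTER_CUBIC))
E
```

```text
clock: 8.02
position: [0.5071, 0.0234, 0.3095]
ee_rot: [0.689, 0.109, 0.698, 0.16]
contact_force: [0.7, 0.5, 0.0]
width: -0.0001
clock: 8.4
position: [0.5079, 0.0242, 0.3057]
ee_rot: [0.69, 0.109, 0.698, 0.16]
contact_force: [0.6, 0.7, -0.4]
width: 0.0001
0.0 [ 0.38  0.05 -0.17] [-0.4  0.3  0.1]
0.1 [ 2.84  0.12 -0.19] [-0.4  0.3 -5.7]
0.2 [ 5.29 -0.05 -0.2 ] [ -0.4   0.3 -11.4]
```

View pics/s5.png

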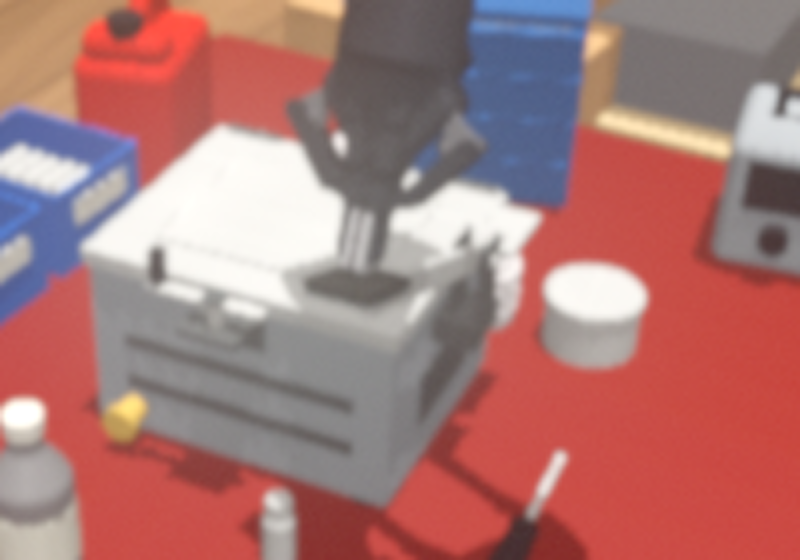

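```bash
python3 -m crank '[[0.3,0,-0.05,0,0,0,0],[0.6,0,-0.1,0,0,-0.6,0],[0.9,0.1,-0.15,0,0,-1.3,0],[1.3,0.1,-0.2,0,0,-2.2,0],[1.7,0.1,-0.2,0,0,-3,0]]'; python3 lev.py 0 0 .1 .2
```

```text
clock: 9.07
position: [0.5067, 0.0302, 0.2918]
ee_rot: [0.696, 0.09, 0.699, 0.14]
contact_force: [0.8, -4.0, 8.8]
width: -0.0002
0.0 [-1.14 -0.05 -0.09] [-0.3  0.5  3.3]
0.1 [ 1.31  0.16 -0.12] [-0.4  0.5 -2.4]
0.2 [ 3.77  0.12 -0.14] [-0.4  0.5 -8.2]
```

```bash
python3 -m crank '[[0.4,0.05,-0.05,0,0,-0.8,0],[0.8,0.1,-0.1,0,0,-1.6,0],[1.3,0.15,-0.1,0,0,-2.5,0],[1.8,0.15,-0.1,0,0,-3.7,0],[2.3,0.15,-0.1,0,0,-4.9,0]]'; python3 lev.py 0 .1 .2 .25 .3
```

```text
clock: 9.7
position: [0.506, 0.0383, 0.2707]
ee_rot: [0.702, 0.059, 0.702, 0.11]
contact_force: [2.4, -4.8, 8.1]
width: -0.0001
0.1 [-0.95 -0.02 -0.09] [-0.4  0.6  2.6]
0.2 [ 1.5   0.16 -0.11] [-0.4  0.6 -3.2]
0.25 [ 2.73  0.15 -0.13] [-0.4  0.6 -6. ]
0.3 [ 3.95  0.09 -0.14] [-0.4  0.6 -8.9]
```

```bash
python3 -m crank '[[0.5,0,0.05,0,0,-1.2,0],[1,-0.05,0.1,0,0,-2.4,0],[1.5,-0.05,0.1,0,0,-3.6,0],[2,-0.05,0.1,0,0,-4.7,0],[2.5,-0.05,0.1,0,0,-5.8,0]]'; python3 lev.py 0 .2 .3 .4
```

```text
clock: 10.32
position: [0.5055, 0.0449, 0.2465]
ee_rot: [0.705, 0.024, 0.704, 0.075]
contact_force: [-0.5, -3.9, 9.4]
width: 0.0001
0.2 [-1.01 -0.01 -0.1 ] [-0.4  0.4  2.5]
0.3 [ 1.44  0.16 -0.12] [-0.4  0.4 -3.2]
0.4 [ 3.9   0.09 -0.13] [-0.4  0.4 -8.9]
```

Run:
```python
from h import *
from rig import eyes
d=eyes.get_image("side"); 
cv2.imwrite("pics/s6.png",cv2.resize(d["color"][110:250,180:380],None,fx=4,fy=4,interpolation=cv2.INTER_CUBIC))
```

```text
(no output)
```

View pics/s6.png

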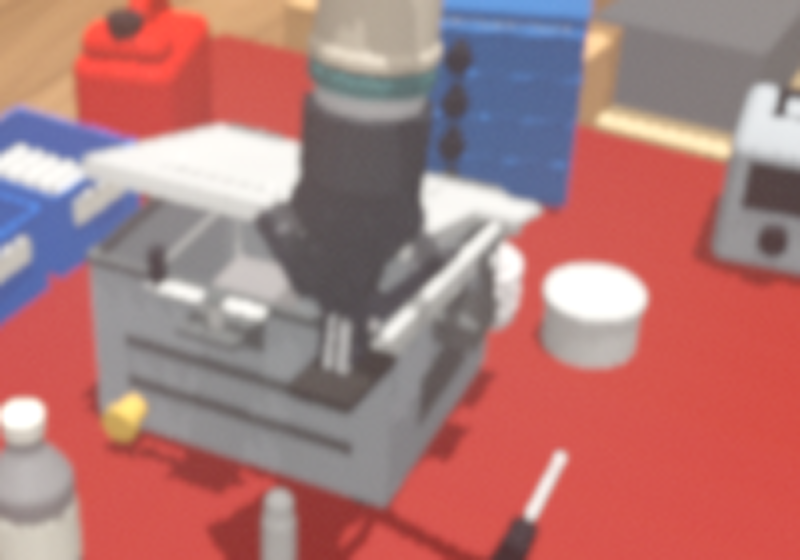

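```bash
python3 -m crank '[[0.5,0,0,0,0,-1.2,0],[1,0,0,0,0,-2.4,0],[1.5,0,0,0,0,-3.6,0],[2,0,0,0,0,-4.7,0],[2.5,0,0,0,0,-5.8,0]]'; python3 lev.py 0 .3 .4 .5
```

```text
clock: 11.0
position: [0.5052, 0.0492, 0.222]
ee_rot: [0.708, -0.011, 0.705, 0.04]
contact_force: [-1.2, -1.1, 11.2]
width: 0.0003
0.3 [-1.05 -0.02 -0.1 ] [-0.4  0.4  2.5]
0.4 [ 1.4   0.15 -0.12] [-0.4  0.4 -3.2]
0.5 [ 3.85  0.08 -0.13] [-0.5  0.3 -9. ]
```

```bash
python3 -m crank '[[0.5,0,0,0,0,-1.2,0],[1,0,0,0,0,-2.4,0],[1.5,0,0,0,0,-3.6,0],[2,0,0,0,0,-4.7,0],[2.5,0,0,0,0,-5.8,0]]'; python3 lev.py 0 .4 .5 .6
```

```text
clock: 11.62
position: [0.5051, 0.0508, 0.1968]
ee_rot: [0.709, -0.046, 0.704, 0.005]
contact_force: [-1.8, 0.1, 10.1]
width: 0.0001
0.4 [-1.13 -0.02 -0.1 ] [-0.5  0.3  2.5]
0.5 [ 1.32  0.15 -0.11] [-0.5  0.3 -3.2]
0.6 [ 3.78  0.08 -0.13] [-0.5  0.3 -9. ]
```

```bash
python3 -m crank '[[0.5,0,0,0,0,-1.2,0],[1,0,0,0,0,-2.4,0],[1.5,0,0,0,0,-3.6,0],[2,0,0,0,0,-4.7,0],[2.5,0,0,0,0,-5.8,0]]'; python3 lev.py 0 .6 .7
```

```text
clock: 12.25
position: [0.5051, 0.0499, 0.1714]
ee_rot: [0.708, -0.082, 0.7, -0.031]
contact_force: [-0.2, 1.6, 9.2]
width: 0.0
0.6 [ 1.23  0.15 -0.11] [-0.5  0.2 -3.2]
0.7 [ 3.69  0.08 -0.12] [-0.5  0.2 -9. ]
```

```bash
python3 -m crank '[[0.5,0,0,0,0,-1.2,0],[1,0,0,0,0,-2.4,0],[1.4,0,0,0,0,-3.4,0],[1.8,0,0,0,0,-4.3,0],[2.1,0,0,0,0,-5,0]]'; python3 lev.py 0 .6 .7
```

```text
clock: 12.88
position: [0.5054, 0.0471, 0.1503]
ee_rot: [0.706, -0.112, 0.696, -0.061]
contact_force: [-0.8, 4.2, 6.7]
width: 0.0001
0.6 [-0.91  0.01 -0.1 ] [-0.5  0.2  1.7]
0.7 [ 1.54  0.15 -0.11] [-0.5  0.2 -4. ]
```

Near the stop (about 1.5 cm to go), so smaller steps now.

```bash
python3 -m crank '[[0.3,0,0,0,0,-0.8,0],[0.6,0,0,0,0,-1.6,0],[0.9,0,0,0,0,-2.3,0],[1.1,0.05,0,0,0,-3,0],[1.3,0.05,0,0,0,-3.5,0]]'; python3 lev.py 0 .7
```

```text
clock: 13.5
position: [0.5056, 0.0445, 0.1374]
ee_rot: [0.704, -0.133, 0.693, -0.083]
contact_force: [-0.2, 4.3, 6.4]
width: 0.0001
0.7 [ 0.23  0.11 -0.11] [-0.5  0.1 -0.5]
```

```bash
python3 -m crank '[[0.1,0,0,0,0,-0.3,0],[0.2,0,0,0,0,-0.5,0],[0.3,0,0,0,0,-0.5,0],[0.3,0,0,0,0,-0.5,0]]'; python3 lev.py 0 .7
```

```text
clock: 14.0
position: [0.5056, 0.0438, 0.1346]
ee_rot: [0.704, -0.136, 0.692, -0.086]
contact_force: [-0.7, 4.4, 5.9]
width: -0.0003
0.7 [-0.06  0.08 -0.11] [-0.5  0.1 -0.1]
```

```bash
python3 -m crank '[[0.1,0,0,0,0,0,0],[0.2,0,0,0,0,0,0],[0.2,0,0,0,0,0,0]]'; python3 -m crank '[[0.1,0,0,0,0,0,0],[0.1,0,0,0,0,0,0]]'
```

```text
clock: 14.38
position: [0.5057, 0.0436, 0.1338]
ee_rot: [0.704, -0.135, 0.692, -0.086]
contact_force: [-2.7, 7.4, 12.8]
width: -0.0003
clock: 14.62
position: [0.5057, 0.0435, 0.1334]
ee_rot: [0.704, -0.135, 0.692, -0.086]
contact_force: [-3.6, 8.9, 17.4]
width: 0.0002
```

```bash
python3 -m crank '[[0.05,0,0,0,0,0,0],[0.05,0,0,0,0,0,0],[0.05,0,0,0,0,0,0]]'
python3 - <<'E'
from h import *
from rig import eyes
d=eyes.get_image("side"); P=pts(d)
from arc import ex,ey
O=np.array([.676,-.191,0]); x=(P-O)@ex; y=(P-O)@ey
m=(abs(y)<.1)&(x>-.08)&(x<.11)&(P[...,2]>.2)&(P[...,2]<.37)&(d["color"].min(-1)>110)
c=np.polyfit(x[m],P[...,2][m],1); print("lid angle",np.arctan(-c[0]),P[...,2][m].max(),m.sum())
cv2.imwrite("pics/s7.png",cv2.resize(d["color"][80:300,150:400],None,fx=3,fy=2.7,interpolation=cv2.INTER_CUBIC))
d=eyes.get_image("top");cv2.imwrite("pics/t7.png",cv2.resize(d["color"][90:270,180:420],None,fx=3.3,fy=3.3,interpolation=cv2.INTER_CUBIC))
E
```

```text
clock: 15.0
position: [0.5058, 0.0434, 0.1332]
ee_rot: [0.704, -0.135, 0.692, -0.086]
contact_force: [-5.1, 9.8, 18.9]
width: -0.0002
lid angle 0.790328264047468 0.3431645560124464 292
```

View pics/s7.png

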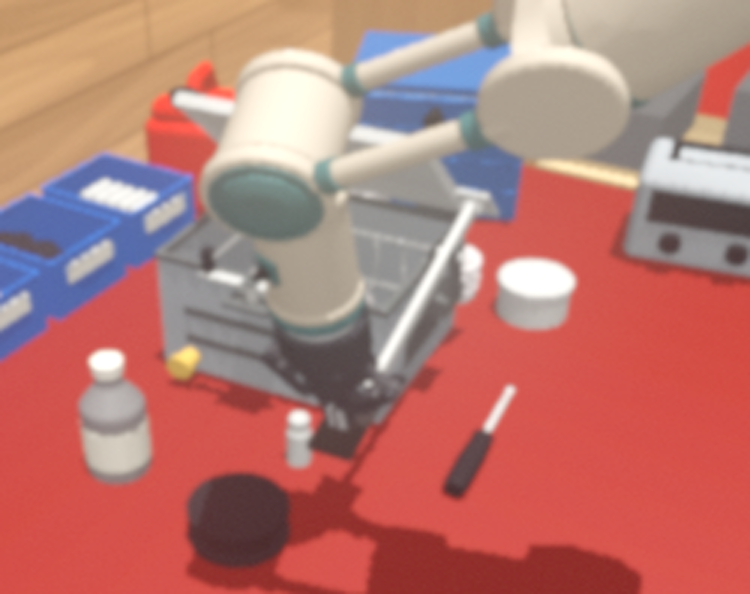

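View pics/t7.png

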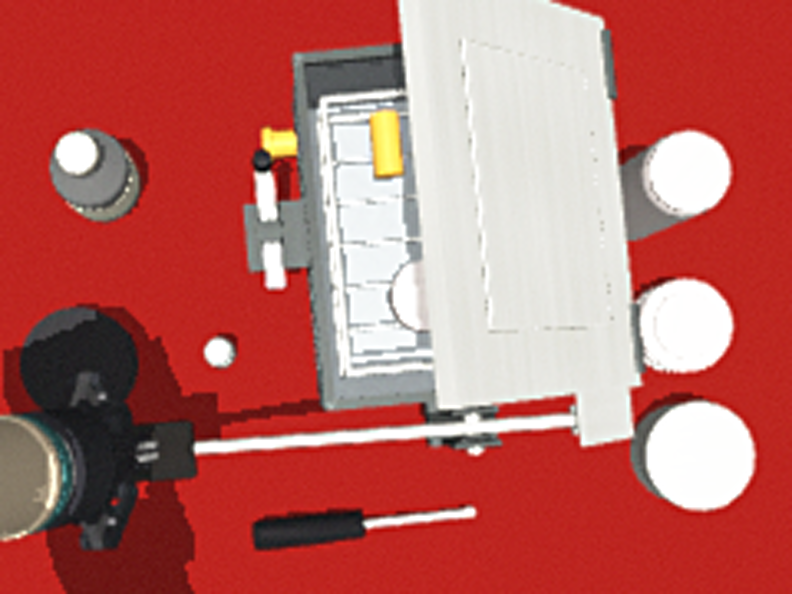

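Run:
```python
from rig import manip
print(manip.get_state()["contact_force"]); print(manip.sign_off())
```

```text
[-4.22405991  9.2632604  18.65136535]
the job is handed in; nothing more can be done
None
```

The tank is open, and the arm is holding the lever down on its stop. I handed the job in at about 15 s.

- **Catch:** I pushed the knob about a quarter turn with the shut fingertips, towards the side away from the robot. It measured about 1.46 rad from the side camera, past the 1.1 rad needed to clear the lid. The last top picture shows the bar lying parallel to the tank's front.
- **Lever:** I pressed the pad along its arc at about 4 cm/s. The force was about 7 to 11 N on the way down, slightly above the 4 to 7 N you gave for the last stretch until just before the stop. It then rose to about 21 N on the stop, where I left it.
- **Lid:** The camera put the lid at 0.79 rad with its front edge at about 343 mm, matching the expected 0.8 rad and 340 mm.
- **Other things on the bench:** In the last pictures they are where they were at the start. I checked this by eye only; the spool was partly in the arm's shadow.
- **Disagreement:** The stop was reached about 1.5 mm lower than calculated (TCP z 133 mm instead of 135 mm), which is within the calibration's 2 mm. No check failed.

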